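# Run the ball-and-track experiment with the trigger release

## Task

Run the ball-and-track experiment: stand the empty clear cup from the blue plate upright in the blue horseshoe fence at the low end of the track, and lay the steel ball on the two rods at the high end so that it waits against the closed brass gate. Then squeeze the red trigger fully against its upright grip, so that the ball rolls down into the cup, and let the trigger spring back; leave the cup standing in its fence with the ball in it. The wooden and the glass ball stay in their tray, and the other things on the table stay where they are.

Things in the scene. Friction and masses are not known exactly. Their poses are not given: they have to be found in the camera images.
- track: fixed apparatus on a wooden board 140 x 352 x 14 mm. Origin at table height under the track's centre line; +y points down the track, +x away from the grip. Track: two 6 mm steel rods at x = -6 and +6 mm, from y = -172 mm (rod centres 81 mm up; end plate) to y = +85 mm (53 mm up). A black light gate straddles them at y = 12 mm: uprights at x = -24 and +24 mm, 86 mm high
- nest (a point): where the middle of the cup's underside belongs: on the board, 14 mm up, at (0, 112) mm of the track. A blue horseshoe fence 8 mm high, inner radius 20.5, outer 25.5 mm, stands round it, open towards the track. The rods end 24 mm before this point, 3 mm above the standing cup's rim: put the cup in straight from above
- start (a point): where the centre of the steel ball is when it lies on the rods against the closed gate (85 mm above the table); from here to 50 mm uphill (-y of the track) the rods are free, and the ball rolls down to the gate by itself. The rods' tops are 8.5 mm below the ball's centre
- gate (a point): top of the brass gate pawl, 5 mm thick, that stands up between the rods just below start while the trigger is released and sinks below the rods when it is squeezed
- grip (a point): centre of the top of the fixed black upright grip, 118 mm above the table: 30 mm wide (track x), 24 mm deep (track y), straight down to the board. The trigger stands on its uphill (-y of the track) side
- trigger_tip (a point): middle of the upper end of the red trigger lever (16 mm wide in track x, 9 mm thick), 116 mm up when released; 39 mm from grip towards -y of the track; moves about 17 mm towards the grip when squeezed. Trigger and grip together span 56 mm along track y released, 40 mm squeezed; free from above and all round for 30 mm down from their tops
- trigger (a joint): angle of the sprung trigger (rad): 0 released (gate up), 0.22 fully squeezed (gate down). The hinge is a shaft along track x, 36 mm above the table; squeezing takes 4 to 8 N at the upper end, and the ball needs about a second to roll clear of the gate before it may rise again
- steel_ball_center (a point): centre of the shiny steel ball, 20 mm diameter, 33 g, lying in one of the three holes of the wooden tray, its centre 8 mm above the tray's top (20 mm above the table)
- wood_ball_center (a point): centre of the dark wooden ball, 20 mm diameter, in another hole of the tray
- glass_ball_center (a point): centre of the green glass ball, 20 mm diameter, in another hole of the tray
- tray: fixed wooden ball tray, 44 x 130 x 12 mm, origin under its centre, with three holes in a row along its y axis, 40 mm apart; the balls may lie in any order
- cup: the empty clear portion cup: 44 mm across the rim, 32 mm across the foot, 33 mm high, inner floor 3 mm above its underside, 15 g; origin at the middle of its underside. It starts on the blue plate (195 mm across, floor 2 mm thick, rim 13 mm high)
- jar: small glass jar with white lid, 51 mm across, 65 mm high, at the left of the table: a bystander; origin under its centre
- glue_bottle: white bottle, 43 mm across, 131 mm high, at the left of the track: a bystander; origin under its centre

How it is judged:
By the outcome, as a careful person would: the job done as asked, in the order asked, and still so for the second after the job is handed in, with the robot touching nothing.
It also fails if it takes over 67 s, if anything falls off the work surface, if the arm or the gripper's body presses on something with over 40 N, if the wrist force passes 120 N, or if a joint passes its speed limit or range.

## Robot

A 7-joint arm with a two-finger parallel gripper is mounted at the origin on a cart in front of the work surface, level with it; the furniture and walls round the work are solid. World frame = base frame: x ahead of the robot, y to its left, z up, the work surface at z = 0. Lengths are in m, angles in rad, forces in N, time in s.
With the tool pointing down it reaches from about 0.425 to 0.95 m from the base axis. Payload 16.7 kg.
Tool frame: the origin (TCP) lies at the very end of the fingers, on their centre line; the grasp point (between the pads) lies 19 mm behind it (ctrl.pinch_z is the distance from the TCP to the grasp point, in m); z points along the fingers, y is the direction in which the jaws open and shut (so a half turn about z gives the same grasp; the last joint's range is limited). The gripper opens to 94 mm and grips with 3 to 60 N. Pads are 16 mm wide; open, the fingers measure 119 mm over their backs; the gripper's body (75 mm by 177 mm) begins 78 mm behind the grasp point.
Start: joints at [1.159, 0.426, 0.074, 1.606, -0.034, 1.111, -0.067], TCP at [0.175, -0.652, 0.205] pointing down, gripper open.
Joint ranges: [-2.85, 2.85], [-0.5, 2.14], [-1.23, 1.37], [0.21, 2.46], [-1.02, 4.16], [0.16, 2.05], [-2.73, 2.73]. Speed limits (rad/s): [1.89, 1.89, 2.39, 2.39, 3.01, 3.01, 3.01].

## Interface

Orientations are given as a unit quaternion [x, y, z, w].
In Python, from cell import ctrl gives the robot as it stands. Calls block until the motion is done:
- ctrl.move_ptp(position, orientation): joint-space move of the TCP to a pose.
- ctrl.movel(position, rotation=None, v=0.15): straight line of the TCP; rotation=None keeps the orientation; v is the mean speed in m/s.
- ctrl.goto_joints(angles): joint-space move.
- ctrl.command_gripper(opening, grip_force=None): finger opening in m; grip_force is the grip in N (None keeps the last); returns when the fingers have stopped.
- ctrl.wait(seconds).
- ctrl.solve_ik(position, orientation): joint angles nearest the present ones, or None.
- ctrl.camera(name): name is "scene" or "top"; returns (picture, depth): 420x560x3 uint8, blue, green, red; 420x560 float32, m along the optical axis (not along the pixel's ray), 0 where there is no reading.
- ctrl.calibration(name): a dict with "mtx" (3x3 intrinsics, pixels), "world_from_camera" (4x4, takes a point from camera to world coordinates). Camera axes: x right, y down, z forward; pixel columns grow to the right and rows downward; lengths in m; the calibration is good to about 2 mm. A picture is of the moment at which its call begins. calibration takes no time and is no camera call.
A pose or a line that the arm cannot do raises ctrl.IKError and nothing moves.
- ctrl.job_done(): hands the job in, once; it reports no verdict.
Readings, each from a call of its own:
- ctrl.get_t(): time.
- ctrl.get_joints(): joint angles.
- ctrl.get_qvel(): joint speeds.
- ctrl.get_joint_torque(): joint torques, N m.
- ctrl.get_eef_pos(): TCP position.
- ctrl.get_eef_rot(): TCP orientation.
- ctrl.get_ft_force(): force on the tool from outside, world axes, zero at the start.
- ctrl.get_torque(): the same for the moment, N m.
- ctrl.get_gripper_width(): finger opening in m.
Only numpy, scipy, OpenCV 4.12 (cv2) and the standard library are available. Lean on these libraries where they do the work, as an engineer would, in place of code of your own. Each camera call takes 0.05 s, during which the arm holds its last target. There are 200 camera calls.

## Working session

There is one attempt and no reset: what is moved stays moved. The work goes in short steps, each a Python script; the robot and the scene stay as the last script left them, time stands still between calls to the robot, and variables do not carry over. Pictures are saved under pics/ and viewed, about 8 in all and at most 12, crops included, and the job is handed in when it is done.

```bash
mkdir -p pics; ls; cat > h.py <<'E'
import numpy as np, cv2
from cell import ctrl
def cam(n):
    p,d=ctrl.camera(n); c=ctrl.calibration(n); return p,d,np.array(c["mtx"]),np.array(c["world_from_camera"])
def ray(u,v,K,T,z):
    d=T[:3,:3]@np.linalg.solve(K,[u,v,1.]); o=T[:3,3]; return o+d*(z-o[2])/d[2]
def pt(u,v,dep,K,T):
    return (T@np.r_[np.linalg.solve(K,[u,v,1.])*dep,1])[:3]
def proj(P,K,T):
    q=np.linalg.inv(T)@np.r_[P,1]; q=K@q[:3]; return q[:2]/q[2]
E
python3 - <<'E'
from h import *
for n in("top","scene"):
    p,d,K,T=cam(n); cv2.imwrite(f"pics/{n}0.png",p); np.savez(f"{n}0.npz",p=p,d=d,K=K,T=T); print(n,K.round(1).tolist(),T.round(3).tolist())
print(ctrl.get_t(),ctrl.get_eef_rot(),ctrl.get_gripper_width(),ctrl.pinch_z)
E
```

```text
pics
top [[491.2, 0.0, 277.7], [0.0, 491.2, 215.3], [0.0, 0.0, 1.0]] [[0.053, -0.971, 0.233, 0.253], [-0.999, -0.052, 0.014, -0.059], [-0.001, -0.233, -0.972, 1.254], [0.0, 0.0, 0.0, 1.0]]
scene [[419.5, 0.0, 270.8], [0.0, 419.5, 210.6], [0.0, 0.0, 1.0]] [[-0.546, -0.6, 0.584, 0.031], [-0.837, 0.386, -0.387, 0.289], [0.007, -0.701, -0.714, 0.678], [0.0, 0.0, 0.0, 1.0]]
0.1 [ 9.91385123e-01  1.30977936e-01 -1.22181794e-04 -5.51135059e-04] 0.09422541929866618 0.0188
```

View pics/top0.png

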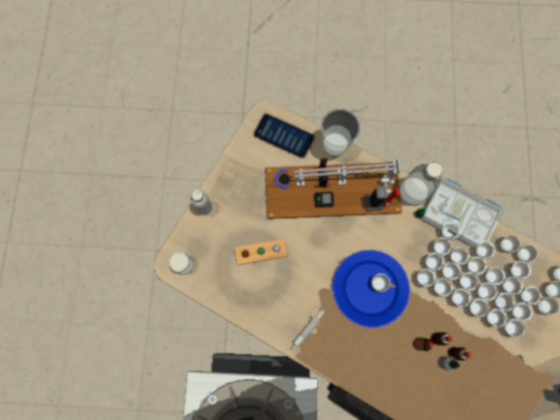

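View pics/scene0.png

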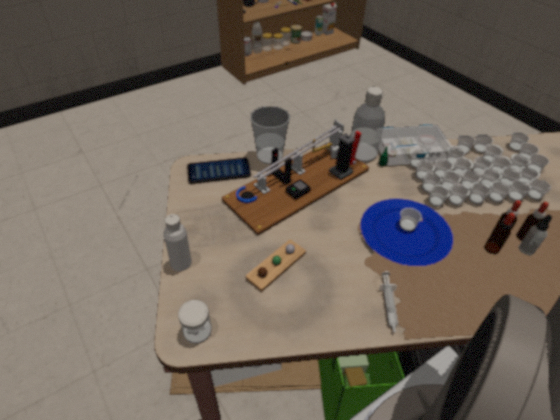

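The top view shows the track board spanning (265..400, 165..218), with the fence at (284,179) and the trigger and grip near (385,195). The cup is on the plate at (380,284), and the tray balls are at (245,254), (261,251) and (277,248). The steel ball is the rightmost one.

```bash
python3 - <<'E'
from h import *
t=np.load("top0.npz"); s=np.load("scene0.npz")
a=cv2.resize(t['p'][150:300,230:430],None,fx=4,fy=4,interpolation=cv2.INTER_CUBIC); cv2.imwrite("pics/topc.png",a)
b=cv2.resize(s['p'][115:295,225:465],None,fx=3.3,fy=3.3,interpolation=cv2.INTER_CUBIC); cv2.imwrite("pics/scc.png",b)
K,T=t['K'],t['T']
for u,v in [(284,179),(245,254),(261,251),(277,248),(380,284),(392,193),(378,195)]:
    print(u,v,pt(u,v,t['d'][v,u],K,T).round(3))
E
```

```text
284 179 [ 0.648 -0.053  0.018]
245 254 [0.442 0.036 0.025]
261 251 [ 0.452 -0.004  0.025]
277 248 [ 0.461 -0.044  0.031]
380 284 [ 0.386 -0.308  0.012]
392 193 [ 0.601 -0.319  0.095]
378 195 [ 0.588 -0.281  0.117]
```

View pics/topc.png

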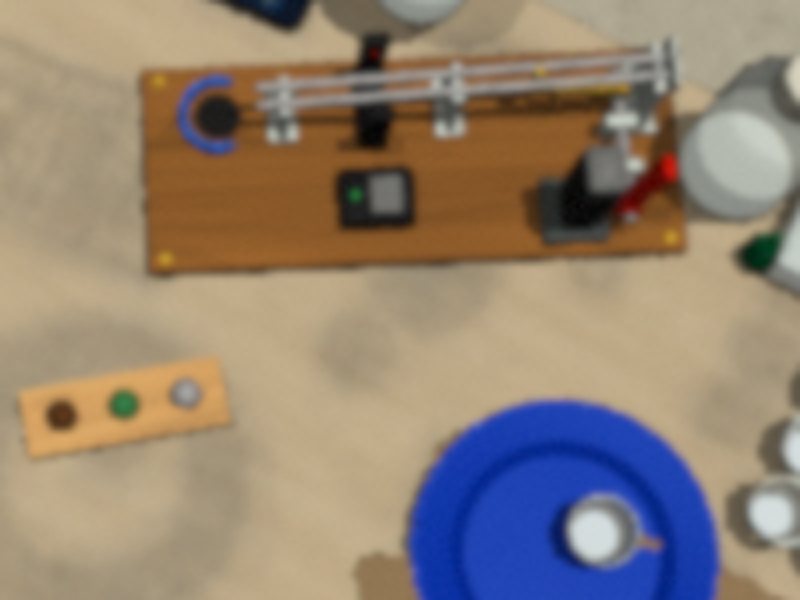

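View pics/scc.png

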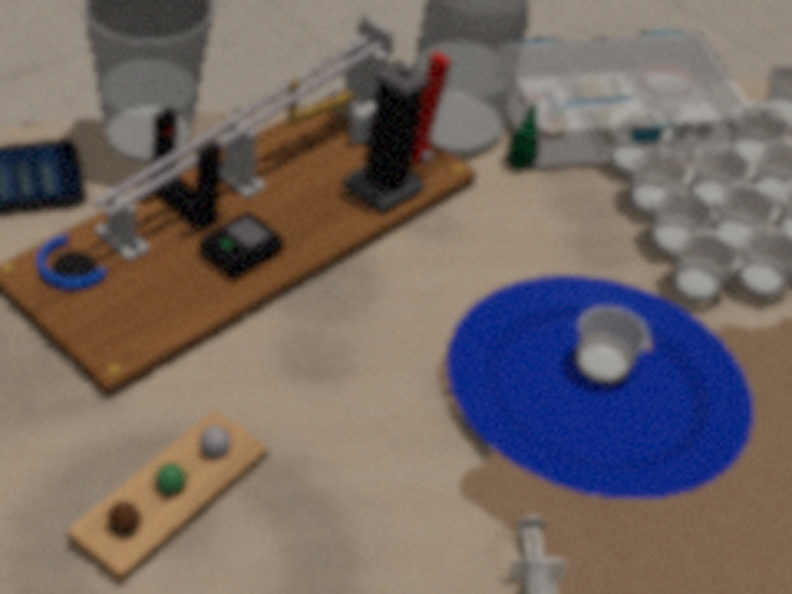

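Crop readings:
- **Fence:** centred near crop pixel (217,115).
- **Gate:** pip at (540,72) in the top crop and (293,85) in the scene crop.
- **Trigger and grip:** tip at (668,168), grip top at (608,168).
- **Cup:** at (600,532), with an orange thing on the plate beside it.
- **Obstacle:** a tall clear bottle stands just uphill of the trigger, so I'll check clearance there.

```bash
python3 - <<'E'
from h import *
t=np.load("top0.npz"); s=np.load("scene0.npz")
K,T=t['K'],t['T'];Ks,Ts=s['K'],s['T']
tc=lambda x,y:(230+(x-1.5)/4,150+(y-1.5)/4); sc=lambda x,y:(225+(x-1)/3.3,115+(y-1)/3.3)
f=lambda x,y,z:ray(*tc(x,y),K,T,z); fs=lambda x,y,z:ray(*sc(x,y),Ks,Ts,z)
def tri(a,b):
    o1,o2=T[:3,3],Ts[:3,3]; d1=f(*a,0)-o1; d2=fs(*b,0)-o2
    d1/=np.linalg.norm(d1);d2/=np.linalg.norm(d2)
    A=np.c_[d1,-d2]; k=np.linalg.lstsq(A,o2-o1,rcond=None)[0]; p,q=o1+k[0]*d1,o2+k[1]*d2
    return ((p+q)/2).round(3),round(np.linalg.norm(p-q),4)
for n,(x,y),z in [("boardTL",(142,72),.014),("BL",(149,272),.014),("BR",(685,252),.014),("fence",(217,114),.022),("disc",(218,117),.014),("lowrods",(260,96),.0545),("highrods",(665,66),.082),("bottlebase",(735,160),0)]: print(n,f(x,y,z).round(4))
print("gate",tri((540,72),(293,83)),"tip",tri((668,165),(438,58)),"grip",tri((608,168),(400,75)))
print("trigger tip z.116",f(668,165,.116).round(4),fs(438,58,.116).round(4)); print("grip",f(608,168,.118).round(4),fs(402,73,.118).round(4))
# board lower edge & long axis: brown/fence masks
p=t['p']; hsv=cv2.cvtColor(p,cv2.COLOR_BGR2HSV)
m=cv2.inRange(hsv,(100,120,60),(130,255,255)); m[:,320:]=0; m[:160]=0;m[205:]=0
ys,xs=np.nonzero(m); P=np.array([ray(x,y,K,T,.022)[:2] for x,y in zip(xs,ys)]); print("fence px",len(P)); 
A=np.c_[2*P,np.ones(len(P))]; c=np.linalg.lstsq(A,(P**2).sum(1),rcond=None)[0]; print("fence fit",c[:2].round(4),np.sqrt(c[2]+c[:2]@c[:2]).round(4))
# balls in both views
for nm,(u,v),(us,vs) in [("wood",tc(61,415),sc(124,518)),("green",tc(124,404),sc(170,480)),("steel",tc(186,393),sc(216,440))]:
    print(nm,ray(u,v,K,T,.02).round(4),ray(us,vs,Ks,Ts,.02).round(4))
g=p[235:270,225:300].astype(int)
print("cup rim",f(602,530,.035).round(4),"scene rim",fs(614,330,.035).round(4),"cup foot scene",fs(605,364,.002).round(4),"foot top",f(600,535,.005).round(4))
# tall things heights
for u,v in [(337,140),(340,125),(413,190),(433,172),(420,180),(200,200)]: print(u,v,pt(u,v,t['d'][v,u],K,T).round(3))
for u,v in [(374,96),(368,115),(270,120),(270,155)]: print("s",u,v,pt(u,v,s['d'][v,u],Ks,Ts).round(3))
print("bottle cap tri",tri((4*(433-230),4*(170-150)),((374-225)*3.3,(92-115)*3.3)))
E
```

```text
boardTL [ 0.678  -0.0008  0.014 ]
BL [ 0.542  -0.0134  0.014 ]
BR [ 0.5738 -0.3604  0.014 ]
fence [ 0.6489 -0.0521  0.022 ]
disc [ 0.6495 -0.0528  0.014 ]
lowrods [ 0.652  -0.0792  0.0545]
highrods [ 0.6761 -0.3319  0.082 ]
bottlebase [ 0.6422 -0.3973  0.    ]
gate (array([ 0.669, -0.255,  0.076]), np.float64(0.0013)) tip (array([ 0.602, -0.327,  0.111]), np.float64(0.0022)) grip (array([ 0.598, -0.29 ,  0.113]), np.float64(0.0004))
trigger tip z.116 [ 0.6009 -0.3256  0.116 ] [ 0.5958 -0.3228  0.116 ]
grip [ 0.5965 -0.2891  0.118 ] [ 0.5937 -0.2879  0.118 ]
fence px 39
fence fit [ 0.6485 -0.0518] 0.0227
wood [0.4447 0.0366 0.02  ] [0.4412 0.0354 0.02  ]
green [ 0.4538 -0.0028  0.02  ] [ 0.4499 -0.0025  0.02  ]
steel [ 0.463  -0.0418  0.02  ] [ 0.4602 -0.0433  0.02  ]
cup rim [ 0.3885 -0.3032  0.035 ] scene rim [ 0.3861 -0.3051  0.035 ] cup foot scene [ 0.3852 -0.3071  0.002 ] foot top [ 0.3887 -0.308   0.005 ]
337 140 [ 0.753 -0.186  0.048]
340 125 [ 0.796 -0.193  0.047]
413 190 [ 0.609 -0.368  0.105]
433 172 [ 0.628 -0.391  0.189]
420 180 [ 0.623 -0.375  0.14 ]
200 200 [0.552 0.145 0.12 ]
s 374 96 [ 0.622 -0.383  0.178]
s 368 115 [ 0.619 -0.373  0.132]
s 270 120 [ 0.791 -0.209  0.081]
s 270 155 [ 0.726 -0.167  0.03 ]
bottle cap tri (array([ 0.636, -0.394,  0.178]), np.float64(0.002))
```

```bash
cat >> h.py <<'E'
from scipy.spatial.transform import Rotation as R
A=0.0925
XA=np.array([np.cos(A),np.sin(A),0]); YA=np.array([-np.sin(A),np.cos(A),0])
NEST=np.array([.6478,-.052,.014]); O=NEST-.112*YA; O[2]=0
def tw(x,y,z): return O+x*XA+y*YA+[0,0,z]
def quat(yax,zax):
    zax=np.array(zax,float);zax/=np.linalg.norm(zax); return R.from_matrix(np.c_[np.cross(yax,zax),yax,zax]).as_quat()
QX=[quat(s*XA,[0,0,-1]) for s in(1,-1)]
def zt(a): return np.sin(a)*XA-np.cos(a)*np.array([0,0,1])
QY=[quat(s*YA,zt(np.radians(30))) for s in(1,-1)]
CUP=np.array([.387,-.306,0]); BALL=np.array([.4615,-.0425,.02])
E
python3 - <<'E'
from h import *
s=np.load("scene0.npz"); print("nest in scene", ray(225+71/3.3,115+264/3.3,s['K'],s['T'],.014).round(4))
print("start",tw(0,-.115,.08),"grip",tw(-.0735,-.127,.1))
for i in(0,1):
    for n,p,q in[("cup",CUP+[0,0,.016],QX[i]),("nest",NEST+[0,0,.013],QX[i]),("ball",BALL-[0,0,.006],QX[i]),("start",tw(0,-.115,.08),QX[i]),("sq",tw(-.07,-.127,.096),QY[i]),("squp",tw(-.07,-.127,.2),QY[i])]:
        j=ctrl.solve_ik(p,q); print(i,n,None if j is None else np.round(j,2))
E
```

```text
nest in scene [ 0.6476 -0.0521  0.014 ]
start [ 0.66876757 -0.27802956  0.08      ] grip [ 0.59669021 -0.29676732  0.1       ]
0 cup [ 0.84  0.43 -0.36  2.14  0.25  0.62  0.4 ]
0 nest [ 0.41  0.65 -0.59  1.77  0.46  0.87 -0.3 ]
0 ball [ 0.43  0.42 -0.56  2.19  0.38  0.62 -0.31]
0 start [ 0.56  0.65 -0.38  1.56  0.27  0.99  0.19]
0 sq [ 1.15  0.5  -0.77  2.04  0.17  0.29  2.03]
0 squp [ 0.97  0.28 -0.52  1.97 -0.3   0.5   2.39]
1 cup [ 0.35  0.41  0.23  2.17 -0.17  0.58 -2.35]
1 nest [-0.69  0.86  1.01  1.83 -0.89  0.98 -2.33]
1 ball [-0.83  0.62  1.02  2.26 -0.86  0.72 -2.25]
1 start [ 0.15  0.63  0.23  1.59 -0.17  0.94 -2.62]
1 sq [ 0.78  0.41 -0.32  2.06 -0.59  0.31 -0.43]
1 squp [ 0.74  0.25 -0.25  1.99 -0.47  0.52 -0.61]
```

```bash
python3 - <<'E'
from h import *
q=QX[0]
ctrl.move_ptp(CUP+[0,0,.15],q)
ctrl.movel(CUP+[0,0,.015],v=.15)
ctrl.command_gripper(0.0,6); print("w",ctrl.get_gripper_width(),ctrl.get_ft_force())
ctrl.movel(CUP+[0,0,.23],v=.2)
print("w",ctrl.get_gripper_width(),ctrl.get_t())
ctrl.move_ptp(tw(0,.112,.17),q)
print(ctrl.get_t(),ctrl.get_eef_pos()-tw(0,.112,.17))
p,d,K,T=cam("top");p2,d,K2,T2=cam("scene")
a=p[150:240,240:340];b=p2[100:220,190:310]
cv2.imwrite("pics/c1.png",np.hstack([cv2.resize(a,(400,360),interpolation=3),cv2.resize(b,(400,360) if 0 else (360,360),interpolation=3)]))
E
```

```text
w 0.04237201080298344 [-0.24249971 -0.11960991  0.40516558]
w 0.04232905305281831 4.7417
6.125 [-3.60982905e-04 -1.58867135e-03  2.95131236e-06]
```

View pics/c1.png

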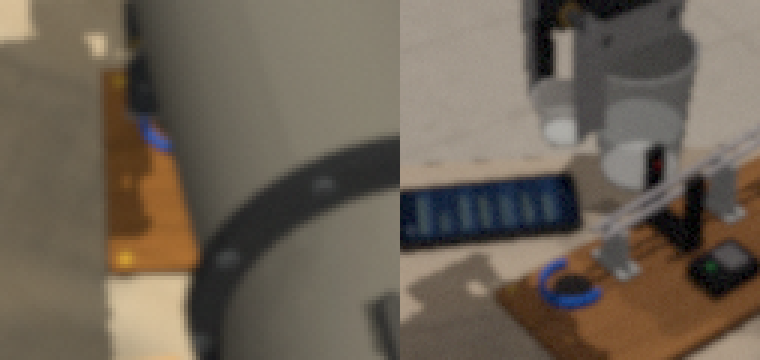

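The cup is held upright, with its foot at scene pixel (244,144). I'll check how it sits along the pads before lowering.

```bash
python3 - <<'E'
from h import *
c=ctrl.calibration("scene");K,T=np.array(c["mtx"]),np.array(c["world_from_camera"])
e=np.array(ctrl.get_eef_pos())
for u,v,z in[(244.3,143.5,e[2]-.012),((563-400)/3+190,100+92/3,e[2]+.0195)]:
    d=ray(u,v,K,T,z)-e; print("offset track x,y",(d@XA).round(4),(d@YA).round(4))
E
```

```text
offset track x,y 0.0013 0.0003
offset track x,y 0.0007 -0.0008
```

```bash
python3 - <<'E'
from h import *
q=QX[0]
ctrl.movel(tw(0,.112,.06),v=.15)
ctrl.movel(tw(0,.112,.028),v=.05)
print(ctrl.get_eef_pos()-tw(0,.112,.028),ctrl.get_ft_force())
ctrl.command_gripper(.07); ctrl.wait(.2)
ctrl.movel(tw(0,.112,.15),v=.2)
ctrl.move_ptp(BALL+[0,0,.12],q)
ctrl.command_gripper(.05)
p,d,K,T=cam("top");p2,d,K2,T2=cam("scene"); print(ctrl.get_t())
cv2.imwrite("pics/c2.png",np.hstack([cv2.resize(p[150:240,250:350],(400,360),interpolation=3),cv2.resize(p2[130:290,215:375],(400,400),interpolation=3)[:360]]))
E
```

```text
[0.00015049 0.00010434 0.0001186 ] [-0.72594105 -0.49751783 -0.82097113]
10.875
```

View pics/c2.png

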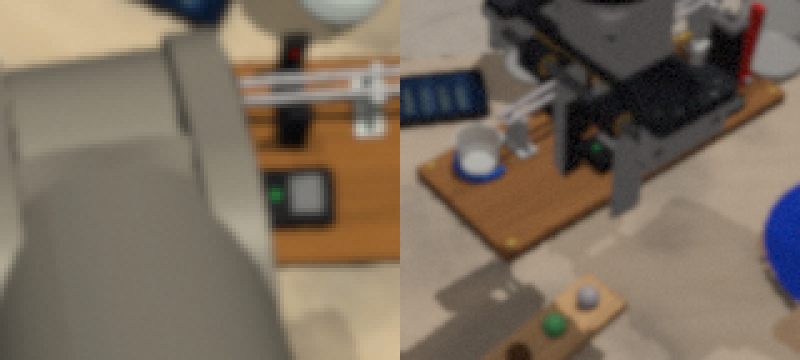

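The cup is standing in the fence. The steel ball is the tray's uphill-side ball. Grasping it next.

```bash
python3 - <<'E'
from h import *
q=QX[0]
ctrl.movel(BALL*[1,1,0]+[0,0,.0135],v=.12)
print(ctrl.get_eef_pos(),ctrl.get_ft_force())
ctrl.command_gripper(0.0,12); print("w",ctrl.get_gripper_width())
ctrl.movel(BALL*[1,1,0]+[0,0,.16],v=.15)
print("w",ctrl.get_gripper_width(),ctrl.get_ft_force())
ctrl.move_ptp(tw(0,-.117,.16),q); print(ctrl.get_gripper_width(),ctrl.get_t())
p,d,K,T=cam("top");p2,d,K2,T2=cam("scene")
cv2.imwrite("pics/c3.png",np.hstack([cv2.resize(p[150:270,225:325],(300,360),interpolation=3),cv2.resize(p2[60:180,250:400],(500,400),interpolation=3)[:360]]))
E
```

```text
[ 0.46190947 -0.04249627  0.01403931] [-0.68033116  0.47536583  0.36184606]
w 0.01918182000235743
w 0.01875736240623141 [-7.24716234e-05  1.09875047e-02 -5.60191382e-01]
0.018702375293082822 15.0
```

View pics/c3.png

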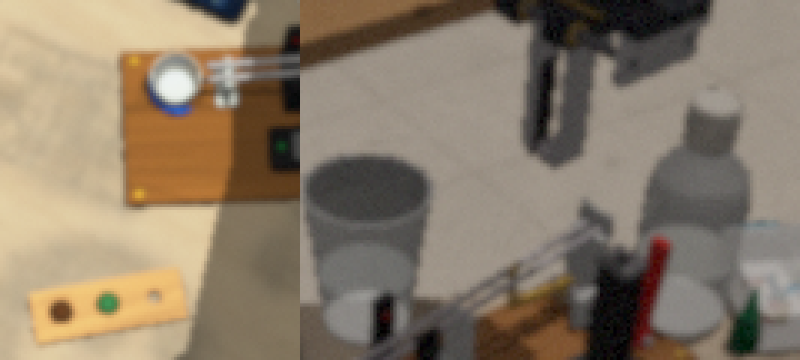

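The hole is empty and the finger width of 19 mm fits the ball (it is hidden by the fingers). Laying it on the rods.

```bash
python3 - <<'E'
from h import *
ctrl.movel(tw(0.0005,-.117,.11),v=.15)
ctrl.movel(tw(0.0005,-.117,.0808),v=.04)
print(ctrl.get_eef_pos()-tw(0,-.117,.0808),ctrl.get_ft_force(),ctrl.get_gripper_width())
ctrl.command_gripper(.04); ctrl.wait(.3)
ctrl.movel(tw(0.0005,-.117,.20),v=.2)
ctrl.move_ptp(tw(-.16,-.127,.24),QY[1])
ctrl.command_gripper(.088)
print(ctrl.get_t(),ctrl.get_eef_pos())
p,d,K,T=cam("top");p2,d,K2,T2=cam("scene")
cv2.imwrite("pics/c4.png",np.hstack([cv2.resize(p[140:230,330:420],(360,360),interpolation=3),cv2.resize(p2[80:200,250:390],(420,360),interpolation=3)]))
E
```

```text
[ 5.66779602e-04  1.23685900e-04 -5.64593741e-05] [ 0.59440733 -0.17152898  0.62537231] 0.018681671035415272
19.725 [ 0.51052655 -0.30480359  0.24005173]
```

View pics/c4.png

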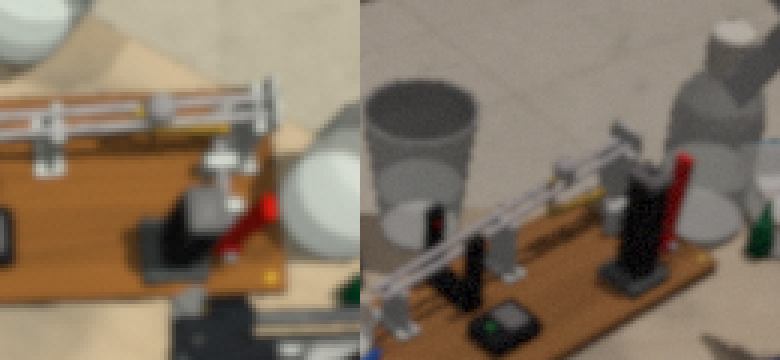

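The ball waits at the gate: top crop (160,108), scene crop (565,170). Now the squeeze, with the tool tilted 30° away from the clear bottle.

```bash
python3 - <<'E'
from h import *
ctrl.move_ptp(tw(-.072,-.127,.18),QY[1])
ctrl.movel(tw(-.072,-.127,.096),v=.1)
print(ctrl.get_eef_pos()-tw(-.072,-.127,.096),ctrl.get_ft_force())
ctrl.command_gripper(.0,20); print("w",ctrl.get_gripper_width(),ctrl.get_ft_force())
ctrl.wait(1.5)
p2,d,K2,T2=cam("scene"); print("w",ctrl.get_gripper_width(),ctrl.get_ft_force(),ctrl.get_t())
cv2.imwrite("pics/c5.png",cv2.resize(p2[80:230,220:400],(720,600),interpolation=3))
E
```

```text
[ 0.00031322 -0.00029472  0.00071954] [ 0.8466984   0.42033596 -0.1240897 ]
w 0.03912706979639961 [-7.12204337  3.31809752 13.00441427]
w 0.03927970301346708 [-7.23790655  2.87660741 13.1055115 ] 23.6917
```

View pics/c5.png

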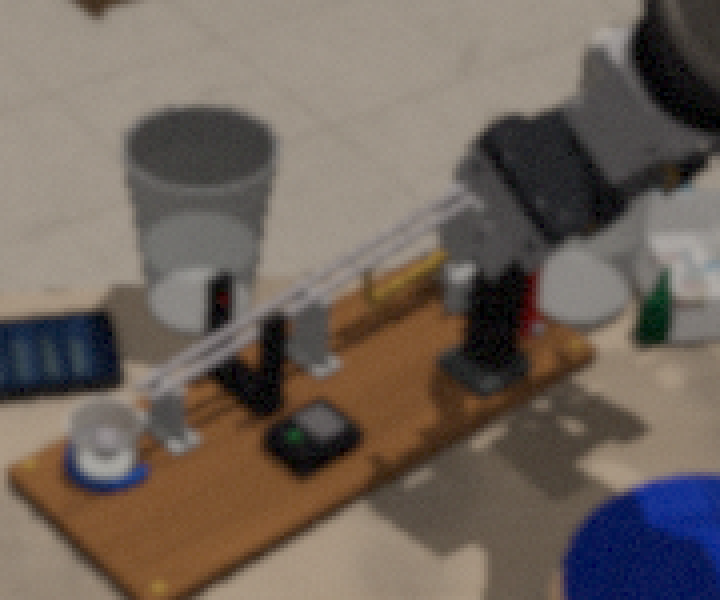

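The span closed to 39 mm, so the trigger is fully squeezed. The gate is down and the ball is in the cup, a grey blob at about (105,435). Now to release and retreat.

```bash
python3 - <<'E'
from h import *
ctrl.command_gripper(.088); ctrl.wait(.2); print(ctrl.get_ft_force())
ctrl.movel(tw(-.072,-.127,.2),v=.15)
ctrl.move_ptp(tw(-.22,-.127,.26),QY[1]); ctrl.wait(.5)
p,d,K,T=cam("top");p2,d,K2,T2=cam("scene"); print(ctrl.get_t())
cv2.imwrite("pics/c6.png",np.hstack([cv2.resize(p[150:280,230:410],(400,289),interpolation=3),cv2.resize(p2[90:220,220:400],(400,289),interpolation=3)]))
E
```

```text
[ 0.51269669  0.2827628  -0.23354628]
26.9083
```

View pics/c6.png

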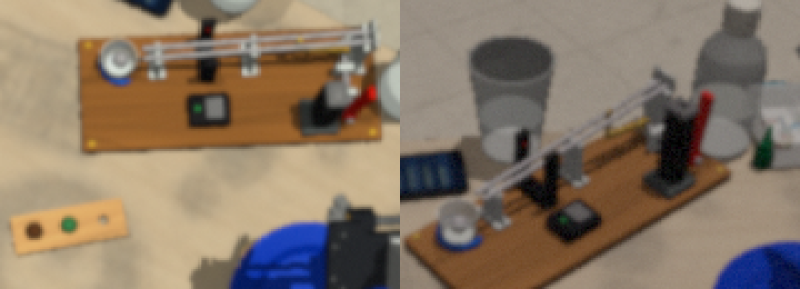

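The ball is in the cup at (118,60), and the cup stands in its fence. The trigger has sprung back, the gate is up, and the other balls are still in the tray.

```bash
python3 -c "
from h import *
ctrl.job_done(); print(ctrl.get_t())"
```

```text
the job is handed in; nothing more can be done
the job is handed in; nothing more can be done
```

The experiment ran as asked and I handed it in at about 27 s of the 67 s allowed. The cup went into the fence first. I then laid the steel ball on the rods, where it waited at the closed gate. I squeezed the trigger fully (span 39 mm against the expected 40 mm), held it for 1.5 s and released it.

The last pictures show the cup standing in its fence with the ball in it, the trigger sprung back, and the wooden and glass balls still in their tray. The arm was clear of everything. The wrist force readings I took peaked at about 15 N, during the squeeze.

No check failed. The two cameras disagreed by 2–5 mm on some points. I averaged the ball and cup positions and worked within the remaining tolerances. The jar, the glue bottle and the tall bottle near the trigger were not measured again at the end, but the arm's path kept clear of them.

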